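Swap the sample trays at the analyser bench

ROBOT

A 6-joint arm with a two-finger parallel gripper is mounted at the origin on the work surface. World frame = base frame: x ahead of the robot, y to its left, z up, the work surface at z = 0. Lengths are in m, angles in rad, forces in N, time in s.
With the tool pointing down it reaches from about 0.275 to 0.825 m from the base axis. Payload 4.9 kg.
Tool frame: the origin (TCP) lies on the centre line of the jaws, within the pads' length; the fingertips stand 8 mm ahead of it and the grasp point (between the pads) lies 11 mm behind it (tips_ahead is the z of the fingertips in the tool frame, in m); z points along the fingers, y is the line along which they close (so a half turn about z gives the same grasp; the last joint's range is limited). The gripper opens to 85 mm and grips with 20 to 120 N. Pads are 22 mm wide; open, the fingers measure 114 mm over their backs; the gripper's body (76 mm by 85 mm) begins 54 mm behind the grasp point. The pads swing forward as they close: fully open they stand 13 mm farther back than shut.
Start: joints at [1.188, 0.326, -0.193, 1.052, 0, 1.437], TCP at [0.135, 0.533, 0.206] pointing down, gripper open.
Joint ranges: [-2.65, 2.65], [-0.97, 1.79], [-1.3, 1.35], [-1.93, 2.1], [-1.47, 1.37], [-3.14, 3.14]. Speed limits (rad/s): [2.57, 2.57, 3.14, 3.14, 3.14, 3.14].

INTERFACE

Orientations are given as a unit quaternion [w, x, y, z].
In Python, from plant import state, camera, finish_job, tips_ahead gives the robot as it stands.
- The arm moves only by the tool arm_command, never from a script. Its argument "motion" is a list of rows, each an object of numbers: "x", "y", "z": the shift along the tool's x, y, z scaled (see below); "turn": the turn about the tool's z scaled (see below); "jaw": the gripper command: -1 is fully open, 1 is shut, values between are in proportion. In form: [{"x": .., "y": .., "z": .., "turn": .., "jaw": ..}, ...]. A call has 1 to 5 rows; each row is the pose to reach, as a shift and turn from the pose commanded when the call began, along the tool's axes at that moment, turning the shorter way round; what a row does not reach only later rows make up. The controller multiplies each number of a shift by 0.2 m and each number of a turn by pi rad. A row lasts 1/10 s, in which the tool goes at most 50 mm and 8.59 degrees, less where a joint would pass 70% of its speed; a pose out of reach is approached as far as the arm can. A call with a number of a shift or a turn outside -1 to 1 is refused whole. A call with a gripper value outside its range is refused whole. The fingers move at their own pace and stop on an object; the grip force is fixed at half the most. Time passes only in rows, so rows that repeat a pose let the fingers close. It gives the time, the measured TCP pose, the force, the opening and the grip force at its end, in the units of the state.
- state(): the state, without advancing time (a new reading comes with each control period).
- camera(name): name is "side" or "top"; returns a dict with "pixels" (400x640x3 uint8, red, green, blue), "fx", "fy", "cx", "cy" (pixels), "xyz" and "attitude" of the camera in the world. Camera axes: x right, y down, z forward; pixel columns grow to the right and rows downward; lengths in m; the calibration is good to about 2 mm. A picture is of the moment at which its call begins. There is no depth.
- finish_job(): hands the job in; it is judged then, once.
The state is a dict: "time": time; "joint_positions": joint angles; "joint_velocities": joint speeds; "joint_efforts": joint torques, N m; "tcp_pos": TCP position; "tcp_rot": TCP orientation; "wrist_force": force on the tool from outside, world axes, zero at the start; "moment": the same for the moment, N m; "gripper_width": finger opening in m; "gripper_force": force on a finger pad.
Only numpy, scipy, OpenCV 4.12 (cv2) and the standard library are available. Lean on these libraries where they do the work, as an engineer would, in place of code of your own. Each camera call takes 0.05 s, during which the arm holds its last target. There are 200 camera calls.

TASK

The tray without vials was left out: push it fully home with your fingertips first. Only then hook a fingertip behind the front lip of the tray that holds the vials and draw it out along its rails to its stop, leaving the vials standing in their cells. Do not pinch either lip, strain a tray against the end of its travel or lift anything; leave the jar, bottle and beaker alone, and finish clear of everything.

Things in the scene. Friction and masses are not known exactly. Their poses are not given: they have to be found in the camera images.
- empty_tray (a joint): How far the tray without vials is drawn out of its loader along its rails, in m: 0 = fully home, 0.12 = fully out against its stop; it starts partly out (0.05 to 0.11). It stays where it is left; moving it takes about 2 N of rail friction.
- full_tray (a joint): The same for the tray that holds the vials: 0 = fully home (where it starts), 0.12 = fully out against its stop, about 2 N of rail friction.
- empty_lip (a point): Middle of the top edge of the front lip of the tray without vials; moves with it. x points towards the home end of the rails (out is -x), y across the tray, z up. The lip is an upright aluminium flange at the tray's front end, 8 mm thick (x -4 to +4 mm; front half empty_tray_c0, rear half empty_tray_c1), 124 mm wide, its top 58 mm above the table. Nothing stands in front of it.
- full_lip (a point): Middle of the top edge of the front lip of the tray that holds the vials; moves with it. x points towards the home end of the rails (out is -x), y across the tray, z up. The lip is an upright aluminium flange at the tray's front end, 8 mm thick (x -4 to +4 mm; front half full_tray_c0, rear half full_tray_c1), 124 mm wide, its top 58 mm above the table. Nothing stands in front of it.
- empty_loader: The fixed white tray loader of the tray without vials: base 230 x 150 mm, 18 mm high, two side rails up to 38 mm high, rear housing up to 95 mm high. Origin on the table under the centre of the 170 mm long tray when home; +x towards the rear housing, rails along x. Base reaches from x = -80 to +150 mm.
- empty_pocket (a point): Middle of the floor of the empty pocket behind the lip of the tray without vials, axes as the lip's; moves with the tray. The pocket is 58 mm long (along x, from the lip's rear face, 29 mm before this point, to the cells), 124 mm wide, open above and at both sides; floor 32 mm below the lip's top. Behind it stands the grey 3 x 3 grid of cells, its walls 14 mm lower than the lip's top.
- full_loader: The fixed white tray loader of the tray with vials: base 230 x 150 mm, 18 mm high, two side rails up to 38 mm high, rear housing up to 95 mm high. Origin on the table under the centre of the 170 mm long tray when home; +x towards the rear housing, rails along x. Base reaches from x = -80 to +150 mm.
- full_pocket (a point): Middle of the floor of the empty pocket behind the lip of the tray with vials, axes as the lip's; moves with the tray. The pocket is 58 mm long (along x, from the lip's rear face, 29 mm before this point, to the cells), 124 mm wide, open above and at both sides; floor 32 mm below the lip's top. Behind it stands the grey 3 x 3 grid of cells, its walls 14 mm lower than the lip's top.
- vial0: Loose small glass vial with white cap, 27 mm across, 45 mm high, about 20 g, standing in one of the 30 mm wide, 18 mm deep cells of the full tray, its top about 13 mm above the lip's top. Origin at the centre of its underside, z up.
- vial1: Loose small glass vial with white cap, 27 mm across, 45 mm high, about 20 g, standing in one of the 30 mm wide, 18 mm deep cells of the full tray, its top about 13 mm above the lip's top. Origin at the centre of its underside, z up.
- vial2: Loose small glass vial with white cap, 27 mm across, 45 mm high, about 20 g, standing in one of the 30 mm wide, 18 mm deep cells of the full tray, its top about 13 mm above the lip's top. Origin at the centre of its underside, z up.
- vial3: Loose small glass vial with white cap, 27 mm across, 45 mm high, about 20 g, standing in one of the 30 mm wide, 18 mm deep cells of the full tray, its top about 13 mm above the lip's top. Origin at the centre of its underside, z up.
- vial4: Loose small glass vial with white cap, 27 mm across, 45 mm high, about 20 g, standing in one of the 30 mm wide, 18 mm deep cells of the full tray, its top about 13 mm above the lip's top. Origin at the centre of its underside, z up.
- jar: Bystander: loose clear jar with white cap and paper label, 64 mm across, 75 mm high, standing on the bench to the left. Origin under its centre.
- bottle: Bystander: loose white bottle, 60 mm across, 150 mm high, standing on the bench to the right. Origin under its centre.
- beaker: Bystander: loose empty glass beaker, 66 mm across, 75 mm high, on the bench to the left. Origin under its centre.

How it is judged:
By the outcome, as a careful person would: the job done as asked, in the order asked, and still so for the second after the job is handed in, with the robot touching nothing.
It also fails if it takes over 48 s, if anything falls off the work surface, if the arm or the gripper's body presses on something with over 40 N, if the wrist force passes 120 N, or if a joint passes its speed limit or range.

## Working session

There is one attempt and no reset: what is moved stays moved. The work goes in short steps, Python scripts to look and compute and a tool call to move; the robot and the scene stay as the last step left them, time stands still between calls to the robot, and variables do not carry over. Pictures are saved under pics/ and viewed, at most 14 in all, crops included, and the job is handed in when it is done.

Besides the shell and the picture viewer there is one more tool, called by a JSON object that holds its "fn" and its "kwargs". arm_command: Moves the arm, as the interface text tells. Its arguments: {"type":"object","properties":{"motion":{"type":"array"}},"required":["motion"]}

```bash
mkdir -p pics; cat > h.py <<'E'
import numpy as np, cv2
from plant import state, camera, finish_job, tips_ahead
from scipy.spatial.transform import Rotation as R
def rot(q): return R.from_quat([q[1],q[2],q[3],q[0]]).as_matrix()
def snap(n,f):
    c=camera(n); cv2.imwrite('pics/'+f,c['pixels'][:,:,::-1]); return c
def ray(c,u,v):
    return np.array(c['xyz']), rot(c['attitude'])@np.array([(u-c['cx'])/c['fx'],(v-c['cy'])/c['fy'],1])
def onz(c,u,v,z):
    o,d=ray(c,u,v); return o+d*(z-o[2])/d[2]
def tri(c1,p1,c2,p2):
    o1,d1=ray(c1,*p1);o2,d2=ray(c2,*p2)
    s=np.linalg.lstsq(np.c_[d1,-d2],o2-o1,rcond=None)[0]
    a=o1+s[0]*d1;b=o2+s[1]*d2
    return (a+b)/2,np.linalg.norm(a-b)
def proj(c,p):
    q=rot(c['attitude']).T@(np.array(p)-c['xyz']); return q[0]/q[2]*c['fx']+c['cx'],q[1]/q[2]*c['fy']+c['cy']
E
python3 - <<'E'
from h import *
for n in('top','side'):
    c=snap(n,n+'0.png'); print(n,{k:c[k] for k in c if k!='pixels'})
s=state();print(s,tips_ahead)
E
```

```text
top {'fx': 402.4894784735637, 'fy': 402.4894784735637, 'cx': 320.1617432820862, 'cy': 201.387219870892, 'xyz': array([ 0.4706351 , -0.00647985,  1.0680903 ]), 'attitude': array([ 0.04224612, -0.70388631,  0.7076102 , -0.04524532])}
side {'fx': 419.896425673797, 'fy': 419.896425673797, 'cx': 318.8798429465765, 'cy': 202.33163077860127, 'xyz': array([0.44249853, 0.96164006, 0.79891296]), 'attitude': array([ 0.03766842, -0.08295885,  0.89156197, -0.44363969])}
{'time': 0.1, 'joint_positions': array([ 1.18779423e+00,  3.26868205e-01, -1.93479457e-01,  1.05198884e+00,
        7.49374481e-06,  1.43658682e+00]), 'joint_velocities': array([-0.00084524, -0.00094516,  0.00243584, -0.00049374,  0.00032739,
        0.00087512]), 'joint_efforts': array([ 3.89895904e-04, -4.44238830e+01,  2.63037694e+01,  7.91382277e-03,
       -4.20459025e-05, -2.56779430e-06]), 'tcp_pos': array([0.13521191, 0.5325509 , 0.20498269]), 'tcp_rot': array([-2.00559187e-04,  1.24075683e-01,  9.92272458e-01, -7.43522510e-04]), 'wrist_force': array([ 0.12657488,  0.3896782 , -0.09689286]), 'moment': array([ 0.04049129,  0.01572925, -0.01167192]), 'gripper_force': 0.0, 'gripper_width': 0.08567170286549622} 0.008
```

View pics/top0.png

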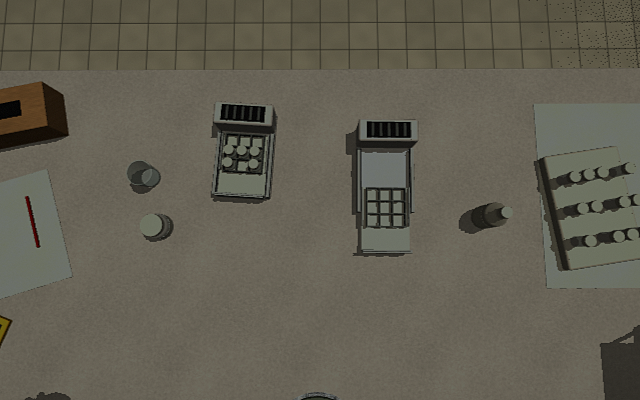

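View pics/side0.png

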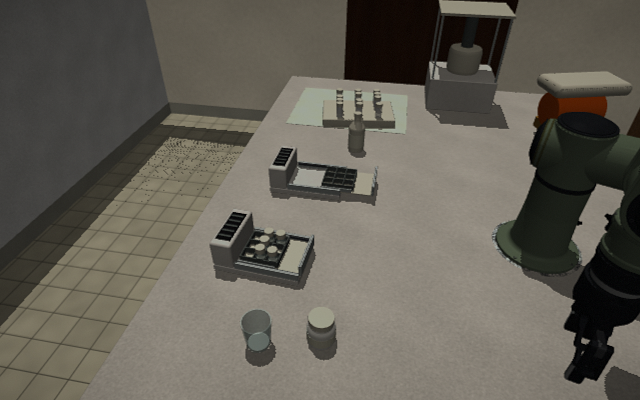

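The top view shows the full tray on the left, with its lip near (241,197), and the empty tray drawn out on the right, with its lip near (385,252). In the side view the lips are near (305,260) and (376,182). I'll enlarge both.

```bash
python3 - <<'E'
import cv2
a=cv2.imread('pics/top0.png')[95:265,205:425]; cv2.imwrite('pics/t1.png',cv2.convertScaleAbs(cv2.resize(a,(792,612)[:2] if 0 else (770,595),interpolation=cv2.INTER_CUBIC),alpha=1.4))
a=cv2.imread('pics/side0.png')[140:290,200:390]; cv2.imwrite('pics/s1.png',cv2.convertScaleAbs(cv2.resize(a,(760,600),interpolation=cv2.INTER_CUBIC),alpha=1.4))
E
```

```text
(no output)
```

View pics/t1.png

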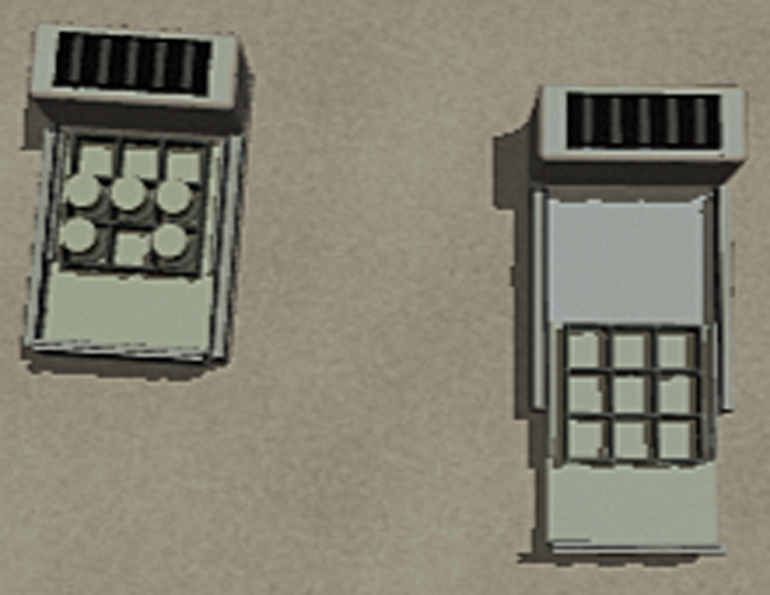

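View pics/s1.png

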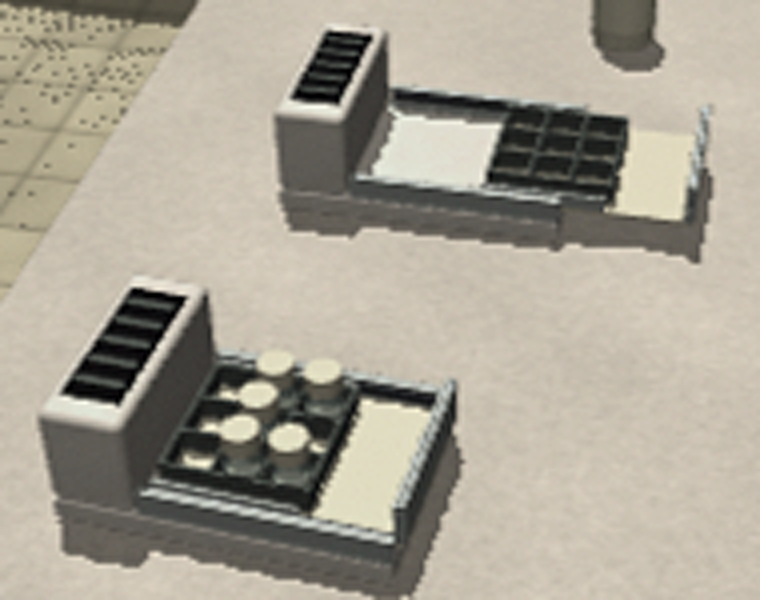

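The crops show the empty lip's top edge in the top crop at (550,547)–(725,549) and the full lip's at (30,347)–(218,358). In the side crop they are at (709,106)–(697,168) and (450,381)–(401,510).

```bash
python3 - <<'E'
from h import *
t=camera('top');s=camera('side')
T=lambda u,v:(205+u/3.5,95+v/3.5); S=lambda u,v:(200+u/4,140+v/4)
for n,a,b in(('eL',(550,547),(697,168)),('eR',(725,549),(709,106)),('fL',(30,347),(401,510)),('fR',(218,358),(450,381))):
    print(n,tri(t,T(*a),s,S(*b)),onz(t,*T(*a),.058))
for n,p in(('e',[(540,158),(744,160),(540,88),(744,88)]),('f',[(31,103),(237,109),(38,25),(240,35)])):
    q=np.array([onz(t,*T(*x),.095) for x in p]);d=q[0]-q[1]
    print(n,q.round(4),'len',np.linalg.norm(d),'yaw',np.degrees(np.arctan2(-d[0],d[1])))
print(proj(t,[.4,0,0]))
E
```

```text
eL (array([ 0.46719126, -0.11329471,  0.07479819]), np.float64(0.0066587722102864795)) [ 0.47051791 -0.11502744  0.058     ]
eR (array([ 0.46512557, -0.24120624,  0.05164708]), np.float64(0.006556153248458643)) [ 0.46841689 -0.23966763  0.058     ]
fL (array([0.61507055, 0.25970342, 0.05329447]), np.float64(0.003526332480137437)) [0.61616935 0.25866487 0.058     ]
fR (array([0.60959224, 0.12479071, 0.04110475]), np.float64(0.00031240961434183433)) [0.60746089 0.12264438 0.058     ]
e [[ 0.7446 -0.109   0.095 ]
 [ 0.7425 -0.2539  0.095 ]
 [ 0.7959 -0.1099  0.095 ]
 [ 0.7953 -0.2558  0.095 ]] len 0.14490621425119599 yaw -0.8298834850773323
f [[0.7864 0.253  0.095 ]
 [0.7814 0.1063 0.095 ]
 [0.8441 0.2496 0.095 ]
 [0.8361 0.1046 0.095 ]] len 0.14679239003071046 yaw -1.9661602294543576
(np.float64(316.2318167638842), np.float64(278.74903655286226))
```

{"fn": "arm_command", "kwargs": {"motion": [{"x": -0.57, "y": -0.775, "z": 0, "turn": -0.0736, "jaw": 1}, {"x": -0.57, "y": -0.775, "z": 0, "turn": -0.0736, "jaw": 1}, {"x": -0.57, "y": -0.775, "z": 0, "turn": -0.0736, "jaw": 1}, {"x": -0.57, "y": -0.775, "z": 0, "turn": -0.0736, "jaw": 1}, {"x": -0.57, "y": -0.775, "z": 0, "turn": -0.0736, "jaw": 1}]}}

```text
time: 0.7
tcp_pos: [0.2083, 0.3507, 0.2055]
tcp_rot: [-0.0, 0.012, 1.0, -0.001]
wrist_force: [-0.9, 0.5, 1.1]
gripper_width: 0.0123
gripper_force: 0.0
```

{"fn": "arm_command", "kwargs": {"motion": [{"x": -0.36, "y": -0.88, "z": 0, "turn": 0, "jaw": 1}, {"x": -0.36, "y": -0.88, "z": 0, "turn": 0, "jaw": 1}, {"x": -0.36, "y": -0.88, "z": 0, "turn": 0, "jaw": 1}, {"x": -0.36, "y": -0.88, "z": 0, "turn": 0, "jaw": 1}, {"x": -0.36, "y": -0.88, "z": 0, "turn": 0, "jaw": 1}]}}

```text
time: 1.2
tcp_pos: [0.2784, 0.1745, 0.2059]
tcp_rot: [0.001, 0.013, 1.0, -0.0]
wrist_force: [-0.5, 1.2, -0.2]
gripper_width: -0.0001
gripper_force: 0.0
```

{"fn": "arm_command", "kwargs": {"motion": [{"x": -0.36, "y": -0.88, "z": 0, "turn": 0, "jaw": 1}, {"x": -0.36, "y": -0.88, "z": 0, "turn": 0, "jaw": 1}, {"x": -0.36, "y": -0.88, "z": 0, "turn": 0, "jaw": 1}, {"x": -0.36, "y": -0.88, "z": 0, "turn": 0, "jaw": 1}, {"x": -0.36, "y": -0.88, "z": 0, "turn": 0, "jaw": 1}]}}

```text
time: 1.7
tcp_pos: [0.3483, -0.0027, 0.206]
tcp_rot: [0.001, 0.012, 1.0, -0.001]
wrist_force: [0.1, 0.6, 0.4]
gripper_width: 0.0003
gripper_force: 0.0
```

{"fn": "arm_command", "kwargs": {"motion": [{"x": -0.36, "y": -0.88, "z": 0, "turn": 0, "jaw": 1}, {"x": -0.36, "y": -0.88, "z": 0, "turn": 0, "jaw": 1}, {"x": -0.36, "y": -0.88, "z": 0, "turn": 0, "jaw": 1}, {"x": -0.36, "y": -0.88, "z": 0, "turn": 0, "jaw": 1}, {"x": -0.36, "y": -0.88, "z": 0, "turn": 0, "jaw": 1}]}}

```text
time: 2.2
tcp_pos: [0.4174, -0.1797, 0.2055]
tcp_rot: [0.001, 0.01, 1.0, -0.001]
wrist_force: [-1.6, 1.0, -1.1]
gripper_width: 0.0
gripper_force: 0.0
```

{"fn": "arm_command", "kwargs": {"motion": [{"x": 0, "y": 0, "z": 0.2, "turn": 0, "jaw": 1}, {"x": 0, "y": 0, "z": 0.4, "turn": 0, "jaw": 1}, {"x": 0, "y": 0, "z": 0.6, "turn": 0, "jaw": 1}, {"x": 0, "y": 0, "z": 0.8, "turn": 0, "jaw": 1}, {"x": 0, "y": 0, "z": 0.8, "turn": 0, "jaw": 1}]}}

```text
time: 2.7
tcp_pos: [0.4109, -0.1724, 0.0417]
tcp_rot: [-0.004, 0.008, 1.0, 0.003]
wrist_force: [-1.1, 0.4, 0.2]
gripper_width: -0.0001
gripper_force: 0.0
```

```bash
python3 - <<'E'
from h import *
c=snap('side','s2.png')['pixels'][:,:,::-1];a=c[110:220,260:420];t=snap('top','t2.png')['pixels'][:,:,::-1][150:270,300:460]
f=lambda a:cv2.resize(a,(400*1,300),interpolation=cv2.INTER_CUBIC)
cv2.imwrite('pics/c2.png',np.hstack([f(a),f(t)]));print(state()['tcp_pos'],state()['wrist_force'])
E
```

```text
[ 0.41430157 -0.17512848  0.04588744] [ 0.40472551 -0.09057276  0.6887296 ]
```

View pics/c2.png

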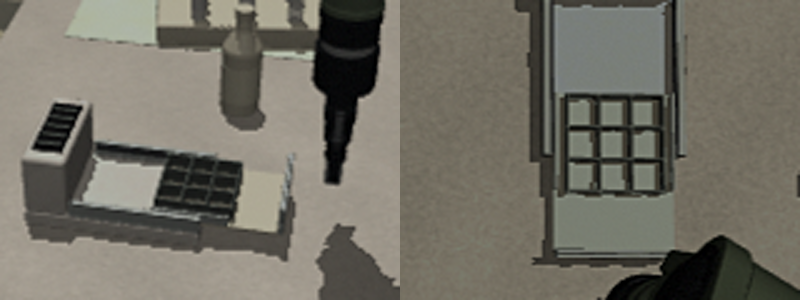

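{"fn": "arm_command", "kwargs": {"motion": [{"x": -0.04, "y": 0, "z": 0, "turn": 0, "jaw": 1}, {"x": -0.08, "y": 0, "z": 0, "turn": 0, "jaw": 1}, {"x": -0.12, "y": 0, "z": 0, "turn": 0, "jaw": 1}, {"x": -0.15, "y": 0, "z": 0, "turn": 0, "jaw": 1}, {"x": -0.18, "y": 0, "z": 0, "turn": 0, "jaw": 1}]}}

```text
time: 3.3
tcp_pos: [0.4514, -0.1778, 0.0461]
tcp_rot: [0.0, 0.009, 1.0, -0.0]
wrist_force: [0.0, -0.5, 0.0]
gripper_width: 0.0003
gripper_force: 0.0
```

{"fn": "arm_command", "kwargs": {"motion": [{"x": -0.03, "y": 0, "z": 0, "turn": 0, "jaw": 1}, {"x": -0.07, "y": 0, "z": 0, "turn": 0, "jaw": 1}, {"x": -0.11, "y": 0, "z": 0, "turn": 0, "jaw": 1}, {"x": -0.15, "y": 0, "z": 0, "turn": 0, "jaw": 1}, {"x": -0.19, "y": 0, "z": 0, "turn": 0, "jaw": 1}]}}

```text
time: 3.8
tcp_pos: [0.4891, -0.1782, 0.0456]
tcp_rot: [-0.0, 0.009, 1.0, 0.0]
wrist_force: [-0.7, -0.1, 0.1]
gripper_width: -0.0003
gripper_force: 0.0
```

{"fn": "arm_command", "kwargs": {"motion": [{"x": -0.04, "y": 0, "z": 0, "turn": 0, "jaw": 1}, {"x": -0.08, "y": 0, "z": 0, "turn": 0, "jaw": 1}, {"x": -0.12, "y": 0, "z": 0, "turn": 0, "jaw": 1}, {"x": -0.15, "y": 0, "z": 0, "turn": 0, "jaw": 1}, {"x": -0.17, "y": 0, "z": 0, "turn": 0, "jaw": 1}]}}

```text
time: 4.3
tcp_pos: [0.5231, -0.1788, 0.0457]
tcp_rot: [0.0, 0.009, 1.0, -0.0]
wrist_force: [0.3, 0.1, -0.6]
gripper_width: -0.0001
gripper_force: 0.0
```

```bash
python3 - <<'E'
from h import *
c=snap('side','s3.png');print(state()['tcp_pos'],state()['wrist_force'])
a=c['pixels'][110:220,250:410,::-1];t=snap('top','t3.png')['pixels'][:,:,::-1][110:260,320:480]
cv2.imwrite('pics/c3.png',np.hstack([cv2.resize(a,(400,300),interpolation=2),cv2.resize(t,(400,375),interpolation=2)[:300]]))
p=[.4143,-.1751,.0459-.008];print('tip px predicted in s2',proj(c,p),'seen ~(393,177)')
E
```

```text
[ 0.5235041  -0.1789224   0.04572303] [0.96142298 0.00766516 0.17413479]
tip px predicted in s2 (np.float64(390.2335336634317), np.float64(182.49985482435918)) seen ~(393,177)
```

View pics/c3.png

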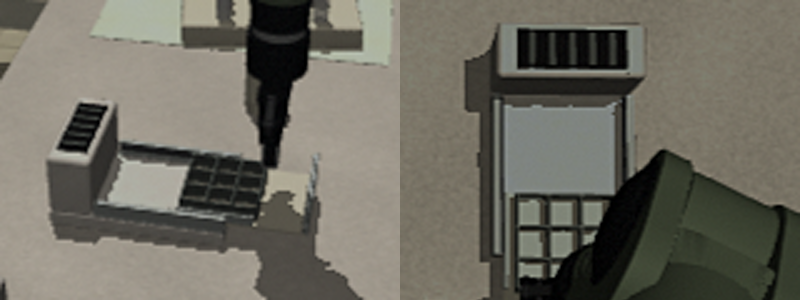

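The picture shows the fingertip (270,165 in the left half) past and above the lip, and the tray has not moved. The tips stand higher than I assumed, so I'll measure the tip height.

```bash
python3 - <<'E'
from h import *
c=camera('side');t=camera('top')
bg=cv2.imread('pics/side0.png').astype(int)
for f,p in(('s2',[.4143,-.1751,.0459]),('s3',[.5235,-.1789,.0457])):
    im=cv2.imread(f'pics/{f}.png').astype(int)
    m=(im.max(2)<70)&(np.abs(im-bg).sum(2)>60)
    n,l,st,ce=cv2.connectedComponentsWithStats(m.astype(np.uint8))
    u,v=map(int,proj(c,np.add(p,[0,0,.1])))
    sub=m[v-10:v+60,u-14:u+14]
    print(f,'pred tip',np.round(proj(c,np.add(p,[0,0,-.008])),1))
    for r in range(v-5,v+50,1):
        cols=np.where(m[r,u-20:u+20])[0]
        if len(cols) and r>v+15: print(r,cols.min()+u-20,cols.max()+u-20,end=' | ')
    print()
    for dz in(0,.013,.026,.039): print(dz,np.round(proj(c,np.add(p,[0,0,-.008+dz])),1))
print('lip mid',proj(c,[.469,-.1775,.058]),'ends',proj(c,[.4701,-.1155,.058]),proj(c,[.468,-.2395,.058]))
print('fliplip',proj(c,[.616,.253,.058]),proj(c,[.609,.129,.058]))
s=state();print(rot(s['tcp_rot'])[:,2],s['gripper_width'])
E
```

```text
s2 pred tip [390.2 182.5]
169 391 396 | 170 391 396 | 171 391 396 | 172 390 396 | 173 390 396 | 174 390 395 | 175 390 395 | 176 390 395 | 177 394 394 | 192 395 395 | 193 394 401 | 201 404 404 | 
0 [390.2 182.5]
0.013 [390.7 179.1]
0.026 [391.1 175.7]
0.039 [391.6 172.3]
s3 pred tip [356.5 178.3]
165 355 361 | 166 355 360 | 167 355 360 | 168 355 360 | 169 355 360 | 170 354 360 | 171 357 359 | 181 373 373 | 182 373 373 | 183 373 374 | 184 374 374 | 185 374 374 | 186 372 374 | 190 371 371 | 191 371 371 | 
0 [356.5 178.3]
0.013 [356.7 174.9]
0.026 [357.  171.6]
0.039 [357.2 168.1]
lip mid (np.float64(373.7504958473706), np.float64(175.05924664376005)) ends (np.float64(371.8113349002753), np.float64(185.89837289529814)) (np.float64(375.5244487674626), np.float64(164.97165189854687))
fliplip (np.float64(299.7256095282654), np.float64(263.9967487630651)) (np.float64(312.33863150120175), np.float64(231.56202896092478))
[-4.87865203e-04  1.42134729e-04 -9.99999871e-01] -0.00030185845095559476
```

{"fn": "arm_command", "kwargs": {"motion": [{"x": 0, "y": 0, "z": -0.1, "turn": 0, "jaw": 1}, {"x": 0, "y": 0, "z": -0.2, "turn": 0, "jaw": 1}, {"x": 0.18, "y": 0, "z": -0.2, "turn": 0, "jaw": 1}, {"x": 0.36, "y": 0, "z": -0.2, "turn": 0, "jaw": 1}, {"x": 0.54, "y": 0, "z": -0.2, "turn": 0, "jaw": 1}]}}

```text
time: 5.0
tcp_pos: [0.4129, -0.1767, 0.0857]
tcp_rot: [-0.0, 0.009, 1.0, -0.0]
wrist_force: [-0.5, -1.1, 0.4]
gripper_width: 0.0003
gripper_force: 0.0
```

{"fn": "arm_command", "kwargs": {"motion": [{"x": 0, "y": 0, "z": 0, "turn": 0, "jaw": 1}, {"x": 0, "y": 0, "z": 0.1, "turn": 0, "jaw": 1}, {"x": 0, "y": 0, "z": 0.2, "turn": 0, "jaw": 1}, {"x": 0, "y": 0, "z": 0.26, "turn": 0, "jaw": 1}, {"x": 0, "y": 0, "z": 0.26, "turn": 0, "jaw": 1}]}}

```text
time: 5.5
tcp_pos: [0.4135, -0.1763, 0.0325]
tcp_rot: [-0.001, 0.009, 1.0, 0.001]
wrist_force: [-0.2, -0.2, -0.5]
gripper_width: -0.0004
gripper_force: 0.0
```

```bash
cat > tip.py <<'E'
from h import *
import sys
def run(f):
    c=snap('side',f+'.png'); s=state(); p=s['tcp_pos']; im=c['pixels'][:,:,::-1].astype(int)
    bg=cv2.imread('pics/side0.png').astype(int)
    m=((im.max(2)<70)&(np.abs(im-bg).sum(2)>60)).astype(np.uint8)
    u,v=map(int,proj(c,np.add(p,[0,0,.06])))
    for dz in np.arange(-.01,.05,.005):
        q=proj(c,np.add(p,[0,0,dz-.008])); r=int(round(q[1])); w=m[r,int(q[0])-9:int(q[0])+10]
        print(round(dz,3),r,''.join(map(str,w)))
    print(p,s['wrist_force'],s['time']); return c
if __name__=='__main__': run(sys.argv[1])
E
python3 tip.py s4
```

```text
-0.01 188 0000000000000000000
-0.005 187 0000000000000000000
0.0 185 0000000000000000000
0.005 184 0000000000000000000
0.01 183 0000000000000000000
0.015 182 0000000000000000000
0.02 180 0000000000000000000
0.025 179 0000000000000000000
0.03 178 0000000011111100000
0.035 176 0000000111111000000
0.04 175 0000000111111000000
0.045 174 0000000111111100000
[ 0.41411344 -0.1766764   0.0332862 ] [ 0.09775638 -0.05593163  0.42172177] 5.55
```

{"fn": "arm_command", "kwargs": {"motion": [{"x": 0, "y": 0, "z": 0.04, "turn": 0, "jaw": 1}, {"x": 0, "y": 0, "z": 0.08, "turn": 0, "jaw": 1}, {"x": 0, "y": 0, "z": 0.1, "turn": 0, "jaw": 1}, {"x": 0, "y": 0, "z": 0.1, "turn": 0, "jaw": 1}]}}

```text
time: 5.95
tcp_pos: [0.414, -0.1766, 0.0131]
tcp_rot: [-0.0, 0.009, 1.0, 0.0]
wrist_force: [-0.4, 0.9, -0.5]
gripper_width: 0.0002
gripper_force: 0.0
```

{"fn": "arm_command", "kwargs": {"motion": [{"x": -0.04, "y": 0, "z": 0, "turn": 0, "jaw": 1}, {"x": -0.08, "y": 0, "z": 0, "turn": 0, "jaw": 1}, {"x": -0.12, "y": 0, "z": 0, "turn": 0, "jaw": 1}, {"x": -0.15, "y": 0, "z": 0, "turn": 0, "jaw": 1}, {"x": -0.18, "y": 0, "z": 0, "turn": 0, "jaw": 1}]}}

```text
time: 6.45
tcp_pos: [0.4513, -0.1776, 0.0138]
tcp_rot: [0.0, 0.009, 1.0, -0.0]
wrist_force: [-0.1, 0.4, -0.5]
gripper_width: -0.0
gripper_force: 0.0
```

{"fn": "arm_command", "kwargs": {"motion": [{"x": -0.03, "y": 0, "z": 0, "turn": 0, "jaw": 1}, {"x": -0.06, "y": 0, "z": 0, "turn": 0, "jaw": 1}, {"x": -0.09, "y": 0, "z": 0, "turn": 0, "jaw": 1}, {"x": -0.12, "y": 0, "z": 0, "turn": 0, "jaw": 1}, {"x": -0.15, "y": 0, "z": 0, "turn": 0, "jaw": 1}]}}

```text
time: 6.95
tcp_pos: [0.4806, -0.178, 0.0135]
tcp_rot: [-0.0, 0.009, 1.0, 0.0]
wrist_force: [-2.3, -0.6, 1.0]
gripper_width: 0.0
gripper_force: 1.1
```

```bash
python3 tip.py s5; python3 - <<'E'
import cv2
a=cv2.imread('pics/s5.png')[120:220,260:410];cv2.imwrite('pics/c5.png',cv2.resize(a,(750,500),interpolation=2))
E
```

```text
-0.01 190 0000111000000000000
-0.005 189 0000111000000000000
0.0 188 0000111000000000000
0.005 187 0000111000000000000
0.01 185 0000001100000000000
0.015 184 0000001100000000000
0.02 183 0000011100000000000
0.025 182 0000111000000000000
0.03 180 0000011111111000000
0.035 179 0000001111111100000
0.04 178 0000001111111100000
0.045 176 0000000011111100000
[ 0.48191465 -0.17813861  0.01370073] [-1.06575102 -0.28670018  0.07648318] 7.0
```

View pics/c5.png

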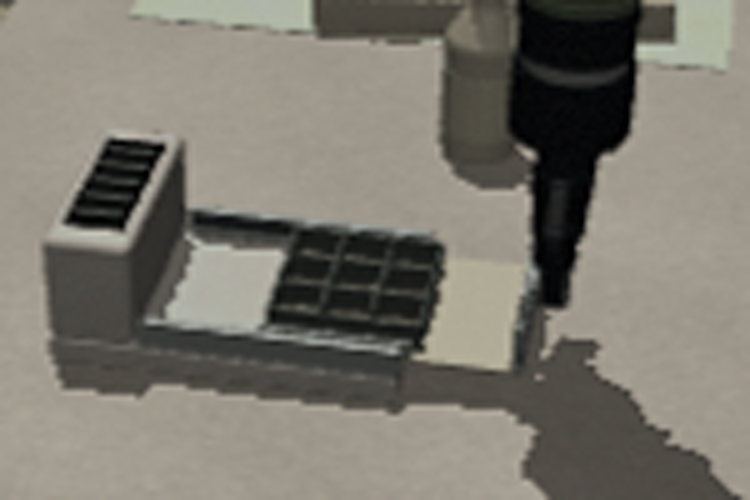

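The tip (550,300 in the crop) is now in front of the lip and pushing it at about 2 N.

{"fn": "arm_command", "kwargs": {"motion": [{"x": -0.03, "y": 0, "z": 0, "turn": 0, "jaw": 1}, {"x": -0.06, "y": 0, "z": 0, "turn": 0, "jaw": 1}, {"x": -0.09, "y": 0, "z": 0, "turn": 0, "jaw": 1}, {"x": -0.12, "y": 0, "z": 0, "turn": 0, "jaw": 1}, {"x": -0.15, "y": 0, "z": 0, "turn": 0, "jaw": 1}]}}

```text
time: 7.5
tcp_pos: [0.5108, -0.1785, 0.0136]
tcp_rot: [-0.0, 0.009, 1.0, 0.0]
wrist_force: [-1.7, 0.0, -0.6]
gripper_width: 0.0002
gripper_force: 1.1
```

{"fn": "arm_command", "kwargs": {"motion": [{"x": -0.03, "y": 0, "z": 0, "turn": 0, "jaw": 1}, {"x": -0.06, "y": 0, "z": 0, "turn": 0, "jaw": 1}, {"x": -0.08, "y": 0, "z": 0, "turn": 0, "jaw": 1}, {"x": -0.1, "y": 0, "z": 0, "turn": 0, "jaw": 1}, {"x": -0.11, "y": 0, "z": 0, "turn": 0, "jaw": 1}]}}

```text
time: 8.0
tcp_pos: [0.5329, -0.1789, 0.0137]
tcp_rot: [0.0, 0.009, 1.0, 0.0]
wrist_force: [-2.1, 0.2, -0.3]
gripper_width: -0.0001
gripper_force: 1.0
```

```bash
python3 tip.py s6 | tail -1; python3 - <<'E'
from h import *
t=snap('top','t6.png')
a=cv2.imread('pics/s6.png')[120:220,260:410];b=t['pixels'][110:210,330:430,::-1]
cv2.imwrite('pics/c6.png',np.hstack([cv2.resize(a,(450,300),interpolation=2),cv2.resize(b,(300,300),interpolation=2)]))
E
```

```text
[ 0.53308032 -0.17902212  0.01370968] [-0.77456339  0.51340259 -0.58036656] 8.05
```

View pics/c6.png

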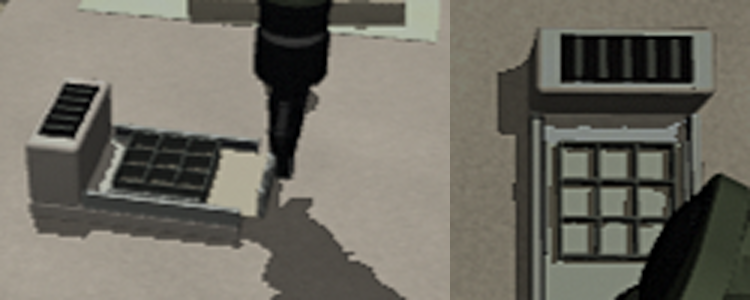

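The tray is nearly home, with the lip slightly beyond the rail ends. I'll creep in now.

{"fn": "arm_command", "kwargs": {"motion": [{"x": -0.01, "y": 0, "z": 0, "turn": 0, "jaw": 1}, {"x": -0.02, "y": 0, "z": 0, "turn": 0, "jaw": 1}, {"x": -0.03, "y": 0, "z": 0, "turn": 0, "jaw": 1}, {"x": -0.04, "y": 0, "z": 0, "turn": 0, "jaw": 1}, {"x": -0.05, "y": 0, "z": 0, "turn": 0, "jaw": 1}]}}

```text
time: 8.6
tcp_pos: [0.5427, -0.1793, 0.0138]
tcp_rot: [0.0, 0.009, 1.0, -0.0]
wrist_force: [-2.5, 0.0, 1.0]
gripper_width: -0.0003
gripper_force: 1.0
```

{"fn": "arm_command", "kwargs": {"motion": [{"x": -0.01, "y": 0, "z": 0, "turn": 0, "jaw": 1}, {"x": -0.015, "y": 0, "z": 0, "turn": 0, "jaw": 1}]}}

```text
time: 8.8
tcp_pos: [0.5458, -0.1793, 0.0138]
tcp_rot: [0.0, 0.009, 1.0, -0.0]
wrist_force: [-2.3, -0.2, 1.3]
gripper_width: -0.0001
gripper_force: 1.0
```

{"fn": "arm_command", "kwargs": {"motion": [{"x": -0.005, "y": 0, "z": 0, "turn": 0, "jaw": 1}, {"x": -0.007, "y": 0, "z": 0, "turn": 0, "jaw": 1}]}}

```text
time: 9.0
tcp_pos: [0.547, -0.1793, 0.0137]
tcp_rot: [0.0, 0.009, 1.0, -0.0]
wrist_force: [-2.1, -0.4, 2.1]
gripper_width: -0.0
gripper_force: 1.0
```

{"fn": "arm_command", "kwargs": {"motion": [{"x": -0.005, "y": 0, "z": 0, "turn": 0, "jaw": 1}]}}

```text
time: 9.1
tcp_pos: [0.5478, -0.1794, 0.0138]
tcp_rot: [0.0, 0.009, 1.0, -0.0]
wrist_force: [-1.6, -0.9, 0.7]
gripper_width: -0.0001
gripper_force: 1.0
```

{"fn": "arm_command", "kwargs": {"motion": [{"x": -0.005, "y": 0, "z": 0, "turn": 0, "jaw": 1}]}}

```text
time: 9.2
tcp_pos: [0.5488, -0.1794, 0.0137]
tcp_rot: [-0.0, 0.009, 1.0, -0.0]
wrist_force: [-2.6, -0.5, 1.3]
gripper_width: 0.0003
gripper_force: 1.0
```

{"fn": "arm_command", "kwargs": {"motion": [{"x": -0.005, "y": 0, "z": 0, "turn": 0, "jaw": 1}]}}

```text
time: 9.3
tcp_pos: [0.5499, -0.1794, 0.0137]
tcp_rot: [0.0, 0.009, 1.0, -0.0]
wrist_force: [-2.2, -0.4, 1.9]
gripper_width: -0.0
gripper_force: 1.0
```

{"fn": "arm_command", "kwargs": {"motion": [{"x": -0.005, "y": 0, "z": 0, "turn": 0, "jaw": 1}]}}

```text
time: 9.4
tcp_pos: [0.5509, -0.1794, 0.0137]
tcp_rot: [0.0, 0.009, 1.0, -0.0]
wrist_force: [-1.2, -0.2, 1.4]
gripper_width: 0.0006
gripper_force: 1.0
```

{"fn": "arm_command", "kwargs": {"motion": [{"x": -0.005, "y": 0, "z": 0, "turn": 0, "jaw": 1}]}}

```text
time: 9.5
tcp_pos: [0.5519, -0.1794, 0.0137]
tcp_rot: [0.0, 0.009, 1.0, -0.0]
wrist_force: [-2.7, 0.1, 2.4]
gripper_width: -0.0003
gripper_force: 1.0
```

{"fn": "arm_command", "kwargs": {"motion": [{"x": -0.005, "y": 0, "z": 0, "turn": 0, "jaw": 1}]}}

```text
time: 9.6
tcp_pos: [0.5529, -0.1794, 0.0137]
tcp_rot: [-0.0, 0.009, 1.0, -0.0]
wrist_force: [-2.5, -0.0, 1.7]
gripper_width: -0.0001
gripper_force: 1.0
```

{"fn": "arm_command", "kwargs": {"motion": [{"x": -0.005, "y": 0, "z": 0, "turn": 0, "jaw": 1}]}}

```text
time: 9.7
tcp_pos: [0.553, -0.1794, 0.0136]
tcp_rot: [-0.001, 0.009, 1.0, -0.0]
wrist_force: [-6.3, -1.1, 4.6]
gripper_width: 0.0005
gripper_force: 3.1
```

{"fn": "arm_command", "kwargs": {"motion": [{"x": -0.005, "y": 0, "z": 0, "turn": 0, "jaw": 1}]}}

```text
time: 9.8
tcp_pos: [0.5529, -0.1794, 0.0135]
tcp_rot: [-0.002, 0.009, 1.0, -0.0]
wrist_force: [-8.8, -1.4, 7.2]
gripper_width: -0.0001
gripper_force: 4.4
```

```bash
python3 - <<'E'
from h import *
t=camera('top');s=camera('side')
a=t['pixels'][100:220,340:430,::-1];b=s['pixels'][130:215,265:385,::-1]
cv2.imwrite('pics/c7.png',np.hstack([cv2.resize(a,(360,480),interpolation=2),cv2.resize(b,None,fx=3.5,fy=480/85,interpolation=2)]))
print(state()['tcp_pos'])
E
```

```text
[ 0.55285849 -0.17932865  0.01345299]
```

View pics/c7.png

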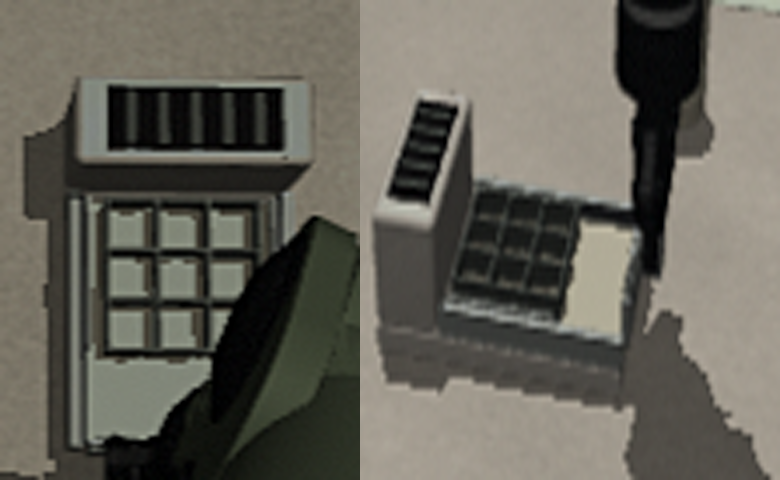

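The tray is home: it stalled at x=0.553 as the force rose. Backing off straight away.

{"fn": "arm_command", "kwargs": {"motion": [{"x": 0.1, "y": 0, "z": 0, "turn": 0, "jaw": 1}, {"x": 0.2, "y": 0, "z": 0, "turn": 0, "jaw": 1}, {"x": 0.2, "y": 0, "z": -0.2, "turn": 0, "jaw": 1}, {"x": 0.2, "y": 0, "z": -0.4, "turn": 0, "jaw": 1}, {"x": 0.2, "y": 0, "z": -0.6, "turn": 0, "jaw": 1}]}}

```text
time: 10.4
tcp_pos: [0.5152, -0.1786, 0.135]
tcp_rot: [0.001, 0.009, 1.0, 0.0]
wrist_force: [0.4, -0.5, -0.8]
gripper_width: 0.0002
gripper_force: 0.0
```

```bash
python3 - <<'E'
from h import *
s=state();p=s['tcp_pos'];M=rot(s['tcp_rot'])
for _ in range(1): print(p,M[:,0],M[:,1],'shift',M.T@(np.array([.645,.188,.134])-p)/.2)
t=snap('top','t8.png')
E
```

```text
[ 0.51524497 -0.17856867  0.13504242] [-0.99984518  0.01756261 -0.0010811 ] [1.75621214e-02 9.99845669e-01 4.58609885e-04] shift [-0.61647958  1.84395197  0.00672421]
```

{"fn": "arm_command", "kwargs": {"motion": [{"x": -0.31, "y": 0.92, "z": 0, "turn": 0.012, "jaw": 1}, {"x": -0.31, "y": 0.92, "z": 0, "turn": 0.012, "jaw": 1}, {"x": -0.31, "y": 0.92, "z": 0, "turn": 0.012, "jaw": 1}, {"x": -0.31, "y": 0.92, "z": 0, "turn": 0.012, "jaw": 1}, {"x": -0.31, "y": 0.92, "z": 0, "turn": 0.012, "jaw": 1}]}}

```text
time: 10.95
tcp_pos: [0.5822, 0.0094, 0.1337]
tcp_rot: [0.001, 0.024, 1.0, 0.001]
wrist_force: [-0.3, -0.0, 0.1]
gripper_width: 0.0002
gripper_force: 0.0
```

{"fn": "arm_command", "kwargs": {"motion": [{"x": -0.28, "y": 0.92, "z": 0, "turn": 0, "jaw": 1}, {"x": -0.28, "y": 0.92, "z": 0, "turn": 0, "jaw": 1}, {"x": -0.28, "y": 0.92, "z": 0, "turn": 0, "jaw": 1}, {"x": -0.28, "y": 0.92, "z": 0, "turn": 0, "jaw": 1}, {"x": -0.28, "y": 0.92, "z": 0, "turn": 0, "jaw": 1}]}}

```text
time: 11.45
tcp_pos: [0.6477, 0.1896, 0.1331]
tcp_rot: [0.001, 0.025, 1.0, 0.001]
wrist_force: [-0.3, 0.1, -0.6]
gripper_width: 0.0001
gripper_force: 0.0
```

```bash
python3 - <<'E'
from h import *
c=snap('side','s9.png');s=state();p=s['tcp_pos'];M=rot(s['tcp_rot'])
print(p,np.degrees(np.arctan2(M[1,1],M[0,1])))
t=camera('top')
# measure empty lip home from the free top view, full lip in side view
for n,q in (('tip@+.02',p+[0,0,.02]),('pocket floor',[.645,.188,.026]),('lip L',[.6155,.252,.058]),('lip R',[.6085,.128,.058])): print(n,np.round(proj(c,q),1))
a=c['pixels'][190:290,235:335,::-1];b=t['pixels'][100:220,320:440,::-1]
cv2.imwrite('pics/c9.png',np.hstack([cv2.resize(a,(500,500),interpolation=2),cv2.resize(b,(300,500),interpolation=2)]))
E
```

```text
[0.64679431 0.18696105 0.13291787] 87.03624479897042
tip@+.02 [292.5 215.7]
pocket floor [294.6 253.6]
lip L [300.  263.7]
lip R [312.6 231.3]
```

View pics/c9.png

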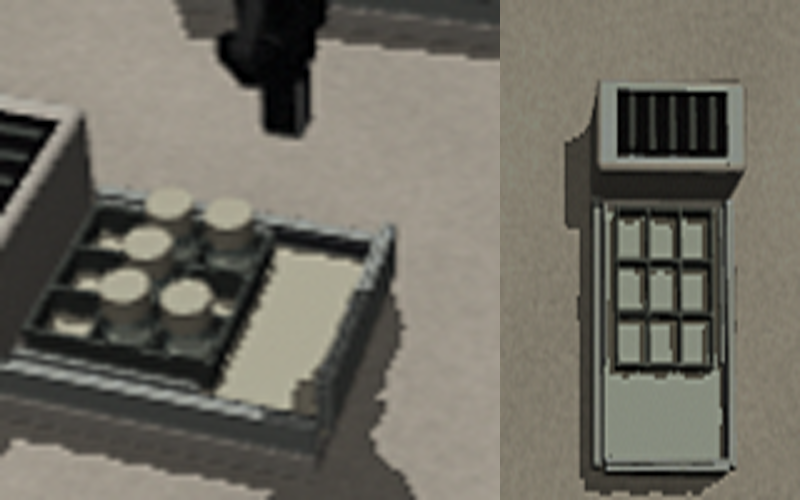

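The tip, at (287,135) in the crop, hangs over the middle of the pocket. The right half shows the empty tray fully home. Descending into the pocket.

{"fn": "arm_command", "kwargs": {"motion": [{"x": 0, "y": 0, "z": 0.15, "turn": 0, "jaw": 1}, {"x": 0, "y": 0, "z": 0.3, "turn": 0, "jaw": 1}, {"x": 0, "y": 0, "z": 0.4, "turn": 0, "jaw": 1}, {"x": 0, "y": 0, "z": 0.46, "turn": 0, "jaw": 1}, {"x": 0, "y": 0, "z": 0.5, "turn": 0, "jaw": 1}]}}

```text
time: 12.05
tcp_pos: [0.6457, 0.1832, 0.0329]
tcp_rot: [-0.001, 0.029, 1.0, -0.0]
wrist_force: [0.3, -0.1, -0.6]
gripper_width: 0.0
gripper_force: 0.0
```

{"fn": "arm_command", "kwargs": {"motion": [{"x": 0, "y": 0, "z": 0.02, "turn": 0, "jaw": 1}, {"x": 0, "y": 0, "z": 0.04, "turn": 0, "jaw": 1}, {"x": 0, "y": 0, "z": 0.06, "turn": 0, "jaw": 1}, {"x": 0, "y": 0, "z": 0.06, "turn": 0, "jaw": 1}]}}

```text
time: 12.45
tcp_pos: [0.6462, 0.1848, 0.0217]
tcp_rot: [0.0, 0.028, 1.0, 0.0]
wrist_force: [-0.5, 0.3, 0.1]
gripper_width: -0.0001
gripper_force: 0.0
```

```bash
python3 - <<'E'
from h import *
c=snap('side','s10.png');s=state();p=s['tcp_pos'];print(p,s['wrist_force'])
for dz in(-.008,.01,.02,.03): print(dz,proj(c,p+[0,0,dz]))
a=c['pixels'][190:290,235:335,::-1]
cv2.imwrite('pics/c10.png',cv2.resize(a,(600,600),interpolation=2))
E
```

```text
[0.64625855 0.1849274  0.02192677] [-0.22190662  0.253207    0.29563452]
-0.008 (np.float64(294.49571873030976), np.float64(256.05125975337353))
0.01 (np.float64(294.2993602798513), np.float64(251.10862590367054))
0.02 (np.float64(294.1885889161449), np.float64(248.3203461502149))
0.03 (np.float64(294.076589849917), np.float64(245.50116330078475))
```

View pics/c10.png

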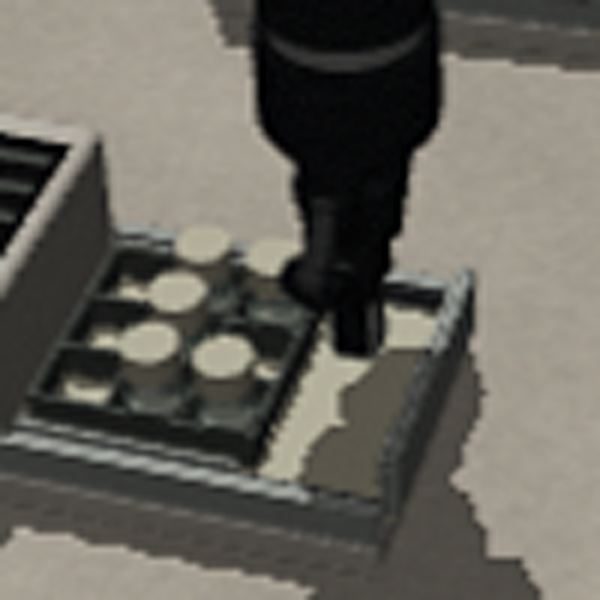

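The tip, at (358,357), is inside the pocket below the lip's top edge. I'll go 5 mm deeper and move towards the lip.

{"fn": "arm_command", "kwargs": {"motion": [{"x": 0.03, "y": 0, "z": 0, "turn": 0, "jaw": 1}, {"x": 0.05, "y": 0, "z": 0.01, "turn": 0, "jaw": 1}, {"x": 0.05, "y": 0, "z": 0.025, "turn": 0, "jaw": 1}]}}

```text
time: 12.8
tcp_pos: [0.6354, 0.1856, 0.0169]
tcp_rot: [-0.0, 0.027, 1.0, 0.0]
wrist_force: [0.7, 0.0, -0.4]
gripper_width: -0.0002
gripper_force: 0.0
```

{"fn": "arm_command", "kwargs": {"motion": [{"x": 0.01, "y": 0, "z": 0, "turn": 0, "jaw": 1}, {"x": 0.02, "y": 0, "z": 0, "turn": 0, "jaw": 1}, {"x": 0.03, "y": 0, "z": 0, "turn": 0, "jaw": 1}, {"x": 0.04, "y": 0, "z": 0, "turn": 0, "jaw": 1}, {"x": 0.05, "y": 0, "z": 0, "turn": 0, "jaw": 1}]}}

```text
time: 13.3
tcp_pos: [0.6264, 0.1859, 0.0168]
tcp_rot: [0.0, 0.028, 1.0, -0.0]
wrist_force: [2.2, 0.4, -1.4]
gripper_width: -0.0004
gripper_force: 1.1
```

Contact at about 2 N. Drawing the tray out at 40 mm/s.

{"fn": "arm_command", "kwargs": {"motion": [{"x": 0.01, "y": 0, "z": 0, "turn": 0, "jaw": 1}, {"x": 0.025, "y": 0, "z": 0, "turn": 0, "jaw": 1}, {"x": 0.04, "y": 0, "z": 0, "turn": 0, "jaw": 1}, {"x": 0.06, "y": 0, "z": 0, "turn": 0, "jaw": 1}, {"x": 0.08, "y": 0, "z": 0, "turn": 0, "jaw": 1}]}}

```text
time: 13.8
tcp_pos: [0.61, 0.187, 0.0168]
tcp_rot: [0.0, 0.028, 1.0, 0.0]
wrist_force: [2.4, 1.5, -1.0]
gripper_width: 0.0001
gripper_force: 1.1
```

{"fn": "arm_command", "kwargs": {"motion": [{"x": 0.02, "y": 0, "z": 0, "turn": 0, "jaw": 1}, {"x": 0.04, "y": 0, "z": 0, "turn": 0, "jaw": 1}, {"x": 0.06, "y": 0, "z": 0, "turn": 0, "jaw": 1}, {"x": 0.08, "y": 0, "z": 0, "turn": 0, "jaw": 1}, {"x": 0.1, "y": 0, "z": 0, "turn": 0, "jaw": 1}]}}

```text
time: 14.3
tcp_pos: [0.5901, 0.1881, 0.0169]
tcp_rot: [0.0, 0.028, 1.0, 0.0]
wrist_force: [2.3, 1.3, 0.0]
gripper_width: -0.0003
gripper_force: 1.1
```

{"fn": "arm_command", "kwargs": {"motion": [{"x": 0.02, "y": 0, "z": 0, "turn": 0, "jaw": 1}, {"x": 0.04, "y": 0, "z": 0, "turn": 0, "jaw": 1}, {"x": 0.06, "y": 0, "z": 0, "turn": 0, "jaw": 1}, {"x": 0.08, "y": 0, "z": 0, "turn": 0, "jaw": 1}, {"x": 0.1, "y": 0, "z": 0, "turn": 0, "jaw": 1}]}}

```text
time: 14.8
tcp_pos: [0.57, 0.189, 0.0168]
tcp_rot: [0.0, 0.028, 1.0, -0.0]
wrist_force: [1.9, 1.7, 1.1]
gripper_width: 0.0002
gripper_force: 1.1
```

{"fn": "arm_command", "kwargs": {"motion": [{"x": 0.02, "y": 0, "z": 0, "turn": 0, "jaw": 1}, {"x": 0.04, "y": 0, "z": 0, "turn": 0, "jaw": 1}, {"x": 0.06, "y": 0, "z": 0, "turn": 0, "jaw": 1}, {"x": 0.08, "y": 0, "z": 0, "turn": 0, "jaw": 1}, {"x": 0.1, "y": 0, "z": 0, "turn": 0, "jaw": 1}]}}

```text
time: 15.3
tcp_pos: [0.55, 0.1901, 0.0167]
tcp_rot: [0.0, 0.028, 1.0, 0.0]
wrist_force: [2.6, 1.3, 0.3]
gripper_width: -0.0002
gripper_force: 1.1
```

{"fn": "arm_command", "kwargs": {"motion": [{"x": 0.02, "y": 0, "z": 0, "turn": 0, "jaw": 1}, {"x": 0.04, "y": 0, "z": 0, "turn": 0, "jaw": 1}, {"x": 0.06, "y": 0, "z": 0, "turn": 0, "jaw": 1}, {"x": 0.08, "y": 0, "z": 0, "turn": 0, "jaw": 1}, {"x": 0.1, "y": 0, "z": 0, "turn": 0, "jaw": 1}]}}

```text
time: 15.8
tcp_pos: [0.5299, 0.1913, 0.0167]
tcp_rot: [-0.0, 0.028, 1.0, 0.0]
wrist_force: [2.3, 1.9, 0.7]
gripper_width: 0.0
gripper_force: 1.1
```

{"fn": "arm_command", "kwargs": {"motion": [{"x": 0.015, "y": 0, "z": 0, "turn": 0, "jaw": 1}, {"x": 0.025, "y": 0, "z": 0, "turn": 0, "jaw": 1}, {"x": 0.035, "y": 0, "z": 0, "turn": 0, "jaw": 1}, {"x": 0.045, "y": 0, "z": 0, "turn": 0, "jaw": 1}, {"x": 0.05, "y": 0, "z": 0, "turn": 0, "jaw": 1}]}}

```text
time: 16.3
tcp_pos: [0.5201, 0.1917, 0.0167]
tcp_rot: [-0.0, 0.028, 1.0, -0.0]
wrist_force: [2.0, 2.3, 0.3]
gripper_width: 0.0003
gripper_force: 1.0
```

{"fn": "arm_command", "kwargs": {"motion": [{"x": 0.005, "y": 0, "z": 0, "turn": 0, "jaw": 1}, {"x": 0.01, "y": 0, "z": 0, "turn": 0, "jaw": 1}]}}

```text
time: 16.5
tcp_pos: [0.5183, 0.1919, 0.0166]
tcp_rot: [-0.0, 0.028, 1.0, -0.0]
wrist_force: [2.9, 2.4, -0.2]
gripper_width: 0.0002
gripper_force: 1.0
```

{"fn": "arm_command", "kwargs": {"motion": [{"x": 0.005, "y": 0, "z": 0, "turn": 0, "jaw": 1}, {"x": 0.01, "y": 0, "z": 0, "turn": 0, "jaw": 1}]}}

```text
time: 16.7
tcp_pos: [0.5163, 0.192, 0.0167]
tcp_rot: [-0.0, 0.028, 1.0, 0.0]
wrist_force: [2.0, 2.4, -0.8]
gripper_width: 0.0002
gripper_force: 1.0
```

{"fn": "arm_command", "kwargs": {"motion": [{"x": 0.005, "y": 0, "z": 0, "turn": 0, "jaw": 1}]}}

```text
time: 16.8
tcp_pos: [0.5153, 0.1921, 0.0167]
tcp_rot: [-0.0, 0.028, 1.0, 0.0]
wrist_force: [1.8, 2.2, -0.4]
gripper_width: 0.0001
gripper_force: 1.0
```

{"fn": "arm_command", "kwargs": {"motion": [{"x": 0.005, "y": 0, "z": 0, "turn": 0, "jaw": 1}]}}

```text
time: 16.9
tcp_pos: [0.5142, 0.1921, 0.0167]
tcp_rot: [-0.0, 0.028, 1.0, 0.0]
wrist_force: [2.1, 1.3, -0.1]
gripper_width: -0.0001
gripper_force: 1.0
```

{"fn": "arm_command", "kwargs": {"motion": [{"x": 0.005, "y": 0, "z": 0, "turn": 0, "jaw": 1}]}}

```text
time: 17.0
tcp_pos: [0.5133, 0.1922, 0.0167]
tcp_rot: [0.0, 0.028, 1.0, 0.0]
wrist_force: [3.2, 1.6, -0.5]
gripper_width: 0.0001
gripper_force: 1.0
```

{"fn": "arm_command", "kwargs": {"motion": [{"x": 0.005, "y": 0, "z": 0, "turn": 0, "jaw": 1}]}}

```text
time: 17.1
tcp_pos: [0.5122, 0.1922, 0.0167]
tcp_rot: [-0.0, 0.028, 1.0, -0.0]
wrist_force: [2.7, 1.1, -0.8]
gripper_width: 0.0005
gripper_force: 1.0
```

{"fn": "arm_command", "kwargs": {"motion": [{"x": 0.005, "y": 0, "z": 0, "turn": 0, "jaw": 1}]}}

```text
time: 17.2
tcp_pos: [0.5112, 0.1923, 0.0167]
tcp_rot: [-0.0, 0.028, 1.0, -0.0]
wrist_force: [1.7, 1.3, 0.5]
gripper_width: 0.0001
gripper_force: 1.0
```

{"fn": "arm_command", "kwargs": {"motion": [{"x": 0.005, "y": 0, "z": 0, "turn": 0, "jaw": 1}]}}

```text
time: 17.3
tcp_pos: [0.5102, 0.1923, 0.0167]
tcp_rot: [-0.0, 0.028, 1.0, -0.0]
wrist_force: [3.2, 2.3, 0.0]
gripper_width: 0.0003
gripper_force: 1.0
```

{"fn": "arm_command", "kwargs": {"motion": [{"x": 0.005, "y": 0, "z": 0, "turn": 0, "jaw": 1}]}}

```text
time: 17.4
tcp_pos: [0.5092, 0.1924, 0.0167]
tcp_rot: [-0.0, 0.028, 1.0, -0.0]
wrist_force: [2.1, 1.0, -0.0]
gripper_width: -0.0001
gripper_force: 1.0
```

{"fn": "arm_command", "kwargs": {"motion": [{"x": 0.005, "y": 0, "z": 0, "turn": 0, "jaw": 1}]}}

```text
time: 17.5
tcp_pos: [0.5083, 0.1925, 0.0167]
tcp_rot: [0.0, 0.028, 1.0, 0.0]
wrist_force: [2.2, 0.5, -1.2]
gripper_width: 0.0002
gripper_force: 1.0
```

{"fn": "arm_command", "kwargs": {"motion": [{"x": 0.005, "y": 0, "z": 0, "turn": 0, "jaw": 1}]}}

```text
time: 17.6
tcp_pos: [0.5072, 0.1925, 0.0167]
tcp_rot: [-0.0, 0.028, 1.0, 0.0]
wrist_force: [2.3, 0.4, -0.9]
gripper_width: -0.0
gripper_force: 1.0
```

{"fn": "arm_command", "kwargs": {"motion": [{"x": 0.005, "y": 0, "z": 0, "turn": 0, "jaw": 1}]}}

```text
time: 17.7
tcp_pos: [0.5071, 0.1925, 0.0168]
tcp_rot: [0.001, 0.028, 1.0, -0.0]
wrist_force: [5.7, 1.2, -4.3]
gripper_width: 0.0002
gripper_force: 2.8
```

It has reached its stop. I'll release by moving back into the pocket, then go straight up.

{"fn": "arm_command", "kwargs": {"motion": [{"x": -0.04, "y": 0, "z": 0, "turn": 0, "jaw": 1}, {"x": -0.07, "y": 0, "z": 0, "turn": 0, "jaw": 1}, {"x": -0.07, "y": 0, "z": -0.1, "turn": 0, "jaw": 1}, {"x": -0.07, "y": 0, "z": -0.3, "turn": 0, "jaw": 1}, {"x": -0.07, "y": 0, "z": -0.5, "turn": 0, "jaw": 1}]}}

```text
time: 18.2
tcp_pos: [0.519, 0.1911, 0.1168]
tcp_rot: [-0.002, 0.028, 1.0, -0.001]
wrist_force: [1.2, -0.3, -1.2]
gripper_width: 0.0002
gripper_force: 0.0
```

{"fn": "arm_command", "kwargs": {"motion": [{"x": 0.2, "y": -0.2, "z": -0.4, "turn": 0, "jaw": 1}, {"x": 0.4, "y": -0.4, "z": -0.4, "turn": 0, "jaw": 1}, {"x": 0.6, "y": -0.6, "z": -0.4, "turn": 0, "jaw": 1}, {"x": 0.6, "y": -0.6, "z": -0.4, "turn": 0, "jaw": 1}, {"x": 0.6, "y": -0.6, "z": -0.4, "turn": 0, "jaw": 1}]}}

```text
time: 18.7
tcp_pos: [0.3895, 0.0763, 0.1974]
tcp_rot: [-0.001, 0.029, 1.0, -0.001]
wrist_force: [0.4, -0.7, -0.5]
gripper_width: -0.0
gripper_force: 0.0
```

```bash
python3 - <<'E'
from h import *
c=camera('side')['pixels'];t=camera('top')['pixels']
print(state()['tcp_pos'],state()['wrist_force'])
cv2.imwrite('pics/c11.png',np.hstack([cv2.resize(c[120:300,200:400,::-1],(400,400),interpolation=2),cv2.resize(t[90:270,200:430,::-1],(400,400),interpolation=2)]))
E
```

```text
[0.39380618 0.07795684 0.1972115 ] [0.497942   1.30816323 0.32287706]
```

View pics/c11.png

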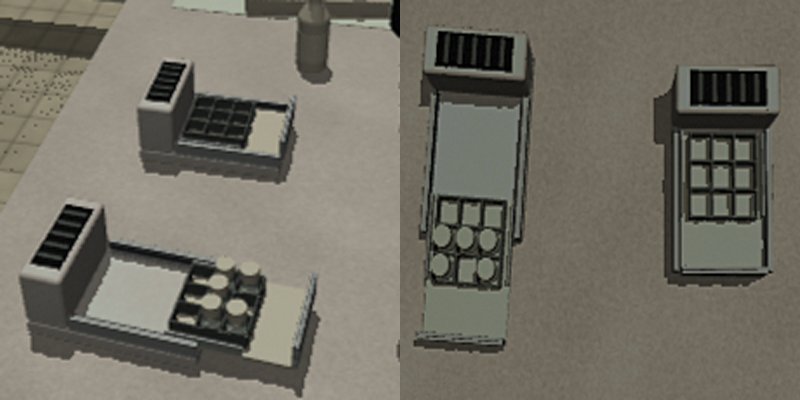

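The empty tray is home. The full tray is out at its stop with all five vials standing, and the arm is clear.

```bash
python3 -c "from plant import finish_job; print(finish_job())"
```

```text
the job is handed in; nothing more can be done
None
```

The empty tray was pushed fully home first, then the vial tray was drawn out to its stop with all five vials standing and the arm clear; my first push passed over the lip without moving anything, so I lowered the tips and repeated it, and the job is handed in.

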